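# Hold a bag clip gaping around the recipe card's edge

## Task

Lift the upper orange tray off the lower one and stand it upright on the counter, then take the grey spring clip that lies in the lower tray by its two finger ends, squeeze it wide open and bring it to the standing recipe card so that the jaws reach well past and gape around the upright edge that faces the robot, one jaw on each side and neither touching the card. Finish while holding it like that, open, still and clear of everything but the fingers, so that an order slip can be slipped in; leave the bowl, dish, bottle, jar and mug where they are.

Things in the scene. Friction and masses are not known exactly. Their poses are not given: they have to be found in the camera images.
- top_tray: Upper orange plastic tray, open on top, 105 mm (its x) by 148 mm (y), 36 mm high, 0.13 to 0.25 kg; origin: centre of the underside. Flanges along its y sides (176 mm over both, 14 mm up) rest on the lower tray's rims: it is nested in that tray's end nearer the robot, 32 mm above the counter, over the clip's finger ends, and lifts straight up.
- fin (a point): Top middle of the upper tray's carrying fin, an upright plate in the tray's middle: 70 mm long along the tray's x, 12 mm thick along y; this point is 70 mm above the tray's underside, the fin rises 66 mm from its floor. There is clear counter to stand the tray on straight ahead of the robot, 0.44 m from the base axis, its x pointing away from the robot or towards it.
- low_tray: Lower orange plastic tray, loose, open on top, 200 mm (its x, pointing away from the robot) by 166 mm (its y), 46 mm high, walls and floor 4 mm. Origin: centre of the underside. It stands left or right of the robot's middle line, the card on the other side.
- clip: Grey plastic spring clip like a big clothes peg lying on its side, 125 mm long, 22 mm high, 50 to 65 g: two levers on an upright pin. Origin: on the pin, at the underside; z up, x towards the jaws. This body is the +y lever; at joint value q the clip's middle line is turned -q/2 about z from its x. It lies in the lower tray, 4 mm above the counter, jaws roughly along the tray's +x, showing.
- end_a (a point): Middle of the upright round finger end (12 mm diameter, 22 mm high) of the clip's +y lever, 58 mm behind the pin and, shut, 20 mm beside the clip's middle line. Pressing both finger ends together along y opens the jaws: 5 N each to begin, 13 N at the stop. Shutting a gripper on them with 20 N or more opens the clip fully.
- end_b (a point): The same point of the other lever's finger end (clip's -y side). Over both finger ends the clip measures 52 mm when shut and about 22 mm when fully open.
- clip_lever (a joint): Opening angle between the clip's two levers, rad: 0 shut, 0.5 fully open against the spring (then 30 mm between the jaw tips). It springs shut when let go.
- tip_a (a point): Inner corner of the jaw tip on the clip's +y lever, 61 mm ahead of the pin, at mid height (11 mm above the clip's underside). Jaw lips are 7 mm thick and 14 mm long.
- tip_b (a point): The same point on the other lever's jaw tip (clip's -y side); it meets tip_a when the clip is shut.
- card: Stiff recipe card, 150 mm long (its x, pointing away from the robot), 3 mm thick (y), upright from 10 to 140 mm above the counter, fixed in a wooden slotted block 90 mm long, 60 mm wide and 30 mm high, centred under it. Fixed to the counter. Origin: centre of the block's underside.
- card_edge (a point): Point on the card's upright edge that faces the robot, 85 mm above the counter, mid thickness; axes as the card's (x runs into the card, y square to its faces, z up).
- bowl: White ceramic bowl, 112 mm across, 50 mm high; origin under its centre. Stands beyond the middle of the work area. Leave alone.
- dish: Small white dipping dish, 64 mm across, 22 mm high; origin under its centre. In the middle, nearer than the bowl. Leave alone.
- squeeze_bottle: Empty clear squeeze bottle with flip-top lid, 62 mm across, 174 mm high; origin under its centre. Leave alone.
- jar: Amber jar, 68 mm across, 100 mm high; origin under its centre. Leave alone.
- steel_mug: Steel mug, 80 mm across, 85 mm high; origin under its centre. Leave alone.

How it is judged:
By the outcome, as a careful person would: the job done as asked, in the order asked, and still so for the second after the job is handed in, while the arm keeps its last pose, push and grip.
It also fails if it takes over 53 s, if anything falls off the work surface, if the arm or the gripper's body presses on something with over 40 N, if the wrist force passes 120 N, or if a joint passes its speed limit or range.

## Robot

A 6-joint arm with a two-finger parallel gripper is mounted at the origin on the work surface. World frame = base frame: x ahead of the robot, y to its left, z up, the work surface at z = 0. Lengths are in mm, angles in rad, forces in N, time in s.
With the tool pointing down it reaches from about 325 to 850 mm from the base axis. Payload 15.5 kg.
Tool frame: the origin (TCP) lies on the front face of the gripper's body, between the roots of the fingers; the fingertips stand 78 mm ahead of it and the grasp point (between the pads) lies 60 mm ahead of it; z points along the fingers, y is the line along which they close (so a half turn about z gives the same grasp; the last joint's range is limited). The gripper opens to 91 mm and grips with 3 to 60 N. Pads are 32 mm wide; open, the fingers measure 118 mm over their backs; the gripper's body (76 mm by 178 mm) begins 60 mm behind the grasp point.
Start: joints at [1.187, 0.494, 1.345, -0, 1.302, -0.096], TCP at [177.997, 599.12, 292.215] pointing down, gripper open.
Joint ranges: [-2.91, 2.91], [-0.82, 2.16], [0.22, 2.67], [-1.22, 4.37], [0.12, 2.79], [-3.08, 3.08]. Speed limits (rad/s): [1.89, 1.89, 2.57, 3.01, 3.01, 3.01].

## Interface

Orientations are given as a 3x3 rotation matrix whose columns are the frame's x, y, z axes.
In Python, from bench import robot gives the robot as it stands.
- The arm moves only by the tool drive_effector, called by a JSON object that holds its "method" and its "body", one argument or row to a line. Schema: {"type":"object","properties":{"ticks":{"type":"array","items":{"type":"object","properties":{"x":{"type":"number"},"y":{"type":"number"},"z":{"type":"number"},"rx":{"type":"number"},"ry":{"type":"number"},"rz":{"type":"number"}},"additionalProperties":false},"minItems":1,"maxItems":5},"jaw":{"type":"number"},"grip_force":{"type":"number"},"only":{"type":"string"},"quiet":{"type":"boolean"},"lines":{"type":"string"}},"required":["ticks"],"additionalProperties":false}. ticks is a list of rows, 1 to 5 of them, each an object with the fields x, y, z (the shift in mm), rx, ry, rz (a rotation vector in rad); a field left out counts as zero; each row shifts and turns the commanded pose from where the row before left it, along the tool's axes as they then stand; what a row does not reach is not made up. A row lasts 1/8 s, in which the tool goes at most 62.5 mm and 0.188 rad, less where a joint would pass 70% of its speed; a pose out of reach is approached as far as the arm can. jaw is the opening from 0.0 (shut) to 1.0 (fully open), set as the call begins (left out keeps the last). The fingers move at their own pace and stop on an object; grip_force is the grip in N (left out, the last holds). Time passes only in rows, so rows that do not move let the fingers close. The tool returns the time, the measured TCP pose, the force, the opening and the grip force at its end. only (a regular expression) keeps the lines of the reply that match it, lines (a string "A,B") keeps lines A to B, and quiet returns only ok. Input that does not fit is refused with a message, and nothing moves.
- robot.observe(): the state, without advancing time (a new reading comes with each control period).
- robot.camera(name): name is "scene" or "top" or "wrist"; returns the picture (420x560x3 uint8, red, green, blue); there is no depth.
- robot.calibration(name): a dict with "intrinsics" (3x3 intrinsics, pixels), "origin" and "orientation" of the camera in the world. Camera axes: x right, y down, z forward; pixel columns grow to the right and rows downward; lengths in mm; the calibration is good to about 2 mm. The wrist camera is an equidistant fisheye: a pixel r from the principal point sees the ray r / f radians off the axis. A picture is of the moment at which its call begins: read the wrist's pose just before it. calibration takes no time and is no camera call; for the wrist camera it gives the pose at the moment of the call.
- robot.sign_off(): hands the job in; it is judged then, once.
The state is a dict: "time": time; "q": joint angles; "qd": joint speeds; "tau": joint torques, N m; "position": TCP position; "orientation": TCP orientation; "ft_force": force on the tool from outside, world axes, zero at the start; "torque": the same for the moment, N m; "gripper_width": opening from 0.0 (shut) to 1.0 (fully open); "grip_force": force on a finger pad.
Only numpy, scipy, OpenCV 4.12 (cv2) and the standard library are available. Lean on these libraries where they do the work, as an engineer would, in place of code of your own. Each camera call takes 0.05 s, during which the arm holds its last target. There are 200 camera calls.

## Working session

There is one attempt and no reset: what is moved stays moved. The work goes in short steps, Python scripts to look and compute and a tool call to move; the robot and the scene stay as the last step left them, time stands still between calls to the robot, and variables do not carry over. Pictures are saved under pics/ and viewed, at most 12 in all, crops included, and the job is handed in when it is done.

```bash
ls; mkdir -p pics; python3 - <<'E'
from bench import robot
import cv2,numpy as np
for n in("top","scene"):
    im=robot.camera(n); cv2.imwrite(f"pics/{n}0.png",im[:,:,::-1])
    c=robot.calibration(n); print(n,c)
s=robot.observe(); print(s['time'],s['orientation'],s['position'],s['ft_force'])
E
```

```text
bench.py
pics
top {'intrinsics': array([[530.33577589,   0.        , 280.15207277],
       [  0.        , 530.33577589, 217.37771284],
       [  0.        ,   0.        ,   1.        ]]), 'origin': array([ 362.99584931,   -5.58568312, 1631.19884377]), 'orientation': array([[ 0.00483269, -0.9912077 ,  0.13222685],
       [-0.99994787, -0.00360079,  0.00955416],
       [-0.00899403, -0.13226613, -0.99117343]])}
scene {'intrinsics': array([[449.64630701,   0.        , 277.95417161],
       [  0.        , 449.64630701, 210.17335403],
       [  0.        ,   0.        ,   1.        ]]), 'origin': array([1234.2083581 , -351.32648773,  961.47421733]), 'orientation': array([[ 0.4983112 ,  0.64720444, -0.57689891],
       [ 0.86681337, -0.38564457,  0.31608993],
       [-0.01790313, -0.65757484, -0.75317647]])}
0.1 [[-9.58604589e-01  2.84740333e-01 -4.30814016e-04]
 [ 2.84740640e-01  9.58603976e-01 -1.08844881e-03]
 [ 1.03054753e-04 -1.16606228e-03 -9.99999315e-01]] [177.88581697 598.86823049 291.6662385 ] [0.19796463 1.0689357  0.01375522]
```

View pics/top0.png

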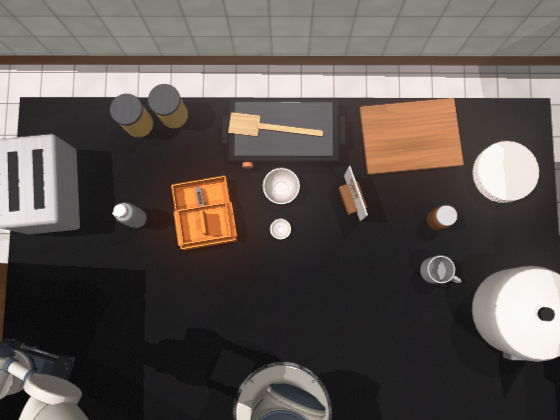

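View pics/scene0.png

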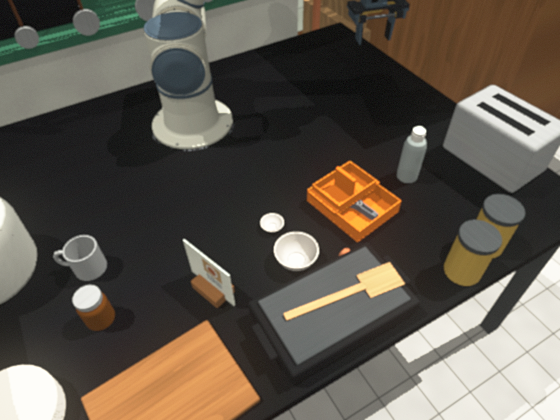

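The tray stack is on the left (top view around 203,212), the card on the right (353,193), the bowl at (281,186), the dish at (281,229), and the bottle at (128,215). I'll enlarge the tray and card regions.

```bash
cat > h.py <<'E'
from bench import robot
import cv2,numpy as np
def cast(n,uv,z,c=None):
    c=c or robot.calibration(n);K=c['intrinsics'];u=np.atleast_2d(np.array(uv,float))
    d=np.c_[(u[:,0]-K[0,2])/K[0,0],(u[:,1]-K[1,2])/K[1,1],np.ones(len(u))]@c['orientation'].T
    return c['origin']+d*((z-c['origin'][2])/d[:,2])[:,None]
def proj(n,p):
    c=robot.calibration(n);q=(np.atleast_2d(p)-c['origin'])@c['orientation'];return (q/q[:,2:])@c['intrinsics'].T
E
python3 - <<'E'
import cv2,numpy as np
t=cv2.imread('pics/top0.png');s=cv2.imread('pics/scene0.png')
def cr(im,x,y,w,h): return cv2.resize(im[y:y+h,x:x+w],(400,300),interpolation=cv2.INTER_CUBIC)
m=np.vstack([np.hstack([cr(t,150,170,112,84),cr(t,325,160,56,42)]),np.hstack([cr(s,297,156,112,84),cr(s,168,232,100,75)])])
cv2.imwrite('pics/m1.png',m)
E
```

```text
(no output)
```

View pics/m1.png

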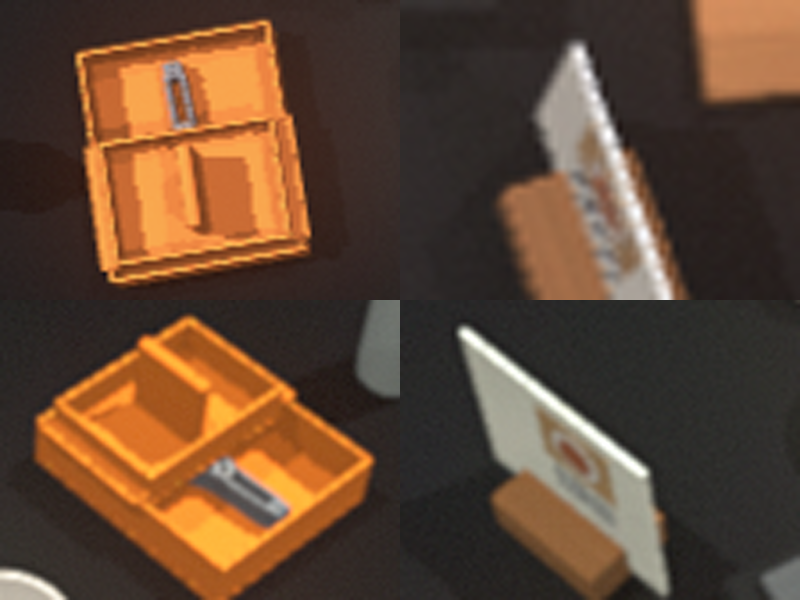

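Crop pixels convert as follows. In the scene view the fin top runs from (337.6,167.2) to (354.4,181.2), and the card's top edge from (183.8,239.5) to (229.3,275). In the top view the tray rim corners are visible, and so are the clip's jaws, from about (198,188) to (201,206).

```bash
python3 - <<'E'
from h import *
np.set_printoptions(suppress=True,precision=1)
t=cv2.imread('pics/top0.png')
f=lambda p:[(150+x/3.571,170+y/3.571) for x,y in p]
low=cast('top',f([(78,55),(268,22)]),46);print('low far corners',low,np.linalg.norm(low[0]-low[1]))
up=cast('top',f([(102,145),(272,125),(305,245),(110,270)]),68);print('up rim',up,up.mean(0),[np.linalg.norm(up[i]-up[(i+1)%4]) for i in range(4)])
for a,b in((up[0],up[1]),(low[0],low[1])):
    d=a-b;print('x axis yaw',np.arctan2(d[1],d[0])-np.pi/2)
fin=cast('scene',[(337.6,167.2),(354.4,181.2)],102);print('fin',fin,fin.mean(0)); d=fin[1]-fin[0];print(np.linalg.norm(d),np.arctan2(d[1],d[0]))
ft=cast('top',f([(178,148),(193,230)]),102);print('fin top view',ft,ft.mean(0))
c=cast('scene',[(183.75,239.5),(229.25,275)],140);d=c[1]-c[0];print('card',c,np.linalg.norm(d),np.arctan2(d[1],d[0]))
c=cast('top',[(349.5,165.9),(367,219)],140);d=c[0]-c[1];print('card top',c,np.linalg.norm(d),np.arctan2(d[1],d[0]))
print('dish,bowl,bottle',cast('top',(281,229),22),cast('top',(281,186),50),cast('top',(122,211),174))
j=cast('top',f([(172,62),(183,130)]),26);print('clip',j)
E
```

```text
low far corners [[671.5 340.1  46. ]
 [700.7 178.4  46. ]] 164.29353102609258
up rim [[590.8 312.7  68. ]
 [608.2 170.9  68. ]
 [507.6 141.6  68. ]
 [486.2 302.9  68. ]] [548.2 232.   68. ] [np.float64(142.94941327714236), np.float64(104.73302234937803), np.float64(162.72931906182558), np.float64(105.05671123672654)]
x axis yaw 0.12201558905638987
x axis yaw 0.1784634093702253
fin [[523.7 229.3 102. ]
 [591.4 236.6 102. ]] [557.6 232.9 102. ]
68.11919876756949 0.10797336024246883
fin top view [[583.6 243.5 102. ]
 [516.4 229.7 102. ]] [550.  236.6 102. ]
card [[ 571.6 -238.   140. ]
 [ 712.3 -189.6  140. ]] 148.7487963080217 0.3314480141952557
card top [[ 711.7 -189.6  140. ]
 [ 558.2 -237.2  140. ]] 160.74831889476357 0.30049959301319873
dish,bowl,bottle [[541.9   7.2  22. ]] [[669.9   7.5  50. ]] [[573.7 448.9 174. ]]
clip [[669.5 263.   26. ]
 [610.2 252.   26. ]]
```

```bash
cat >> h.py <<'E'
def go(p,yaw=None):
    "tool-axis shift to world p (at current attitude); then rz that puts tool y at yaw+90deg"
    s=robot.observe();R=s['orientation'];print('now',s['position'].round(1),'yaw',round(float(np.arctan2(-R[0,1],R[1,1])),3),'g',s['gripper_width'],'t',s['time'])
    print('shift',(R.T@(np.array(p)-s['position'])).round(1),np.linalg.norm(np.array(p)-s['position']).round(1))
    if yaw is not None: print('rz',-(yaw-np.arctan2(-R[0,1],R[1,1])))
def wcast(uv,z,c):
    K=c['intrinsics'];u=np.atleast_2d(np.array(uv,float));x=(u-K[:2,2])/[K[0,0],K[1,1]];r=np.linalg.norm(x,axis=1)
    d=np.c_[x*(np.sin(r)/r)[:,None],np.cos(r)]@c['orientation'].T
    return c['origin']+d*((z-c['origin'][2])/d[:,2])[:,None]
E
```

{"method": "drive_effector", "body": {
  "ticks": [
    {"x": -52, "y": -27},
    {"x": -52, "y": -27},
    {"x": -52, "y": -27},
    {"x": -52, "y": -27},
    {"x": -52, "y": -27}
  ],
  "jaw": 1.0,
  "grip_force": 30
}}

```text
time: 0.72
position: [389.9, 394.1, 292.1]
orientation: [[-0.959, 0.285, -0.0], [0.285, 0.959, -0.0], [0.0, -0.0, -1.0]]
ft_force: [0.9, 0.4, 0.2]
gripper_width: 1.0
grip_force: 0.0
```

{"method": "drive_effector", "body": {
  "ticks": [
    {"x": -52, "y": -27, "z": 12},
    {"x": -52, "y": -27, "z": 12},
    {"x": -52, "y": -27, "z": 12},
    {"x": -49, "y": -25.6, "z": 13},
    {"z": 13, "rz": -0.15}
  ]
}}

```text
time: 1.35
position: [557.4, 232.3, 229.4]
orientation: [[-0.99, 0.14, 0.001], [0.14, 0.99, -0.0], [-0.001, -0.0, -1.0]]
ft_force: [-0.9, 0.4, -0.3]
gripper_width: 1.0
grip_force: 0.0
```

{"method": "drive_effector", "body": {
  "ticks": [
    {"rz": -0.15},
    {"rz": -0.15},
    {},
    {}
  ]
}}

```text
time: 1.85
position: [554.9, 235.1, 230.1]
orientation: [[-0.988, -0.157, -0.0], [-0.157, 0.988, -0.0], [0.0, -0.0, -1.0]]
ft_force: [0.4, 0.1, 0.1]
gripper_width: 1.0
grip_force: 0.0
```

```bash
python3 - <<'E'
from h import *
go((555,235,230),0.16)
c=robot.calibration('wrist');print(c)
cv2.imwrite('pics/w1.png',robot.camera('wrist')[:,:,::-1])
E
```

```text
now [554.9 235.1 230.1] yaw 0.158 g 1.0001709612899383 t 1.85
shift [-0.1 -0.1  0.1] 0.2
rz -0.002235108324711077
{'intrinsics': array([[325.1922621 ,   0.        , 275.77384075],
       [  0.        , 325.1922621 , 213.58762592],
       [  0.        ,   0.        ,   1.        ]]), 'origin': array([481.52805989, 224.26467635, 322.12926837]), 'orientation': array([[-1.56103412e-01,  9.53725983e-01,  2.56979521e-01],
       [ 9.87740717e-01,  1.50733941e-01,  4.05900808e-02],
       [-2.37214458e-05,  2.60165387e-01, -9.65564069e-01]])}
```
View pics/w1.png

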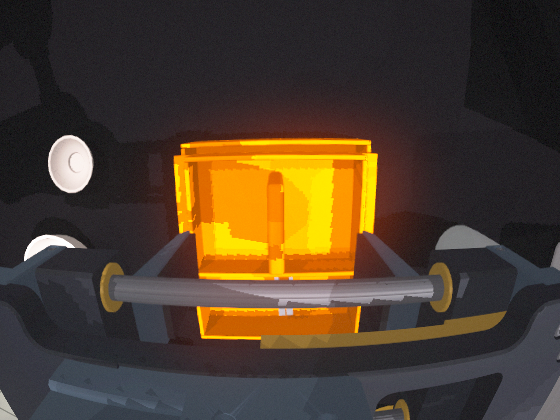

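The wrist view shows the fin top running from about (276,173) to (277,276), nearly parallel to the image columns. The clip's jaws show at about (285,311).

```bash
python3 - <<'E'
from h import *
np.set_printoptions(suppress=True,precision=1)
c=robot.calibration('wrist')
f=wcast([(276,173),(277,276)],102,c);d=f[1]-f[0];print('fin',f,f.mean(0),np.linalg.norm(d),np.arctan2(d[1],d[0]))
f=wcast([(195,158),(362,158)],68,c);d=f[0]-f[1];print('near rim',f,f.mean(0),np.linalg.norm(d))
f=wcast([(204,338),(356,338)],46,c);print('low far',f)
E
```

```text
fin [[511.8 229.2 102. ]
 [587.8 242.  102. ]] [549.8 235.6 102. ] 77.09144707071317 0.16725171286199786
near rim [[514.  164.2  68. ]
 [493.  295.8  68. ]] [503.5 230.   68. ] 133.30705877359833
low far [[701.7 182.2  46. ]
 [677.1 341.7  46. ]]
```

{"method": "drive_effector", "body": {
  "ticks": [
    {"x": 1, "z": 30, "rz": -0.008},
    {"x": 1, "z": 40},
    {"z": 38},
    {},
    {}
  ],
  "jaw": 0.6,
  "grip_force": 40
}}

```text
time: 2.52
position: [553.6, 235.0, 123.5]
orientation: [[-0.986, -0.168, 0.001], [-0.168, 0.986, 0.0], [-0.001, 0.0, -1.0]]
ft_force: [0.6, -0.3, -0.8]
gripper_width: 0.606
grip_force: 0.0
```

{"method": "drive_effector", "body": {
  "ticks": [
    {},
    {},
    {},
    {},
    {}
  ],
  "jaw": 0.0,
  "grip_force": 40
}}

```text
time: 3.15
position: [553.0, 234.8, 122.3]
orientation: [[-0.986, -0.168, 0.0], [-0.168, 0.986, 0.0], [-0.0, 0.0, -1.0]]
ft_force: [-0.4, -0.4, 2.2]
gripper_width: 0.135
grip_force: 40.0
```

{"method": "drive_effector", "body": {
  "ticks": [
    {"z": -12},
    {"z": -25},
    {"z": -30},
    {"z": -40},
    {}
  ]
}}

```text
time: 3.78
position: [554.2, 235.2, 232.7]
orientation: [[-0.986, -0.168, 0.005], [-0.168, 0.986, 0.002], [-0.005, 0.001, -1.0]]
ft_force: [1.1, 0.3, -2.6]
gripper_width: 0.129
grip_force: 40.0
```

```bash
python3 - <<'E'
from h import *
go((440,0,230),0.0)
cv2.imwrite('pics/t2.png',robot.camera('top')[:,:,::-1])
t=cv2.imread('pics/t2.png');w=robot.camera('wrist')[:,:,::-1]
cv2.imwrite('pics/m2.png',np.hstack([cv2.resize(t[170:254,150:262],(400,300)),cv2.resize(w,(400,300))]))
E
```

```text
now [554.2 235.2 232.7] yaw 0.169 g 0.12881175245523885 t 3.775
shift [ 152.2 -212.6    1.7] 261.4
rz 0.16924796543357074
```

View pics/m2.png

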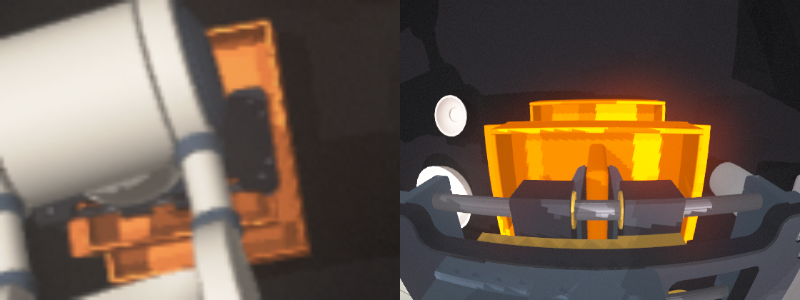

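The upper tray is held level and clear. Now I'll carry it to (440,0).

{"method": "drive_effector", "body": {
  "ticks": [
    {"x": 30, "y": -42},
    {"x": 31, "y": -43},
    {"x": 31, "y": -43},
    {"x": 30, "y": -42.5},
    {"x": 30, "y": -42}
  ]
}}

```text
time: 4.5
position: [437.4, -1.5, 228.4]
orientation: [[-0.986, -0.169, -0.002], [-0.169, 0.986, 0.0], [0.002, 0.0, -1.0]]
ft_force: [-0.1, -0.7, -0.7]
gripper_width: 0.128
grip_force: 40.0
```

{"method": "drive_effector", "body": {
  "ticks": [
    {"rz": 0.085},
    {"z": 30, "rz": 0.084},
    {"z": 40},
    {"z": 40},
    {"z": 10}
  ]
}}

```text
time: 5.12
position: [437.3, -0.1, 107.1]
orientation: [[-1.0, -0.0, -0.005], [-0.0, 1.0, 0.001], [0.005, 0.001, -1.0]]
ft_force: [-0.1, -0.3, -1.1]
gripper_width: 0.132
grip_force: 40.0
```

{"method": "drive_effector", "body": {
  "ticks": [
    {},
    {"z": 10},
    {"z": 5},
    {}
  ]
}}

```text
time: 5.62
position: [438.9, -0.3, 94.3]
orientation: [[-1.0, -0.0, 0.0], [-0.0, 1.0, -0.0], [-0.0, -0.0, -1.0]]
ft_force: [0.4, 0.0, -0.8]
gripper_width: 0.13
grip_force: 40.0
```

```bash
python3 -c "
from h import *
go((440,0,90),0)"
```

```text
now [ 4.389e+02 -3.000e-01  9.430e+01] yaw 0.0 g 0.13020784559420048 t 5.625
shift [-1.1  0.3  4.3] 4.4
rz 0.00024303042756501061
```

{"method": "drive_effector", "body": {
  "ticks": [
    {"z": 2},
    {"z": 2},
    {"z": 0.5},
    {},
    {}
  ]
}}

```text
time: 6.25
position: [439.0, -0.3, 90.2]
orientation: [[-1.0, -0.0, 0.001], [-0.0, 1.0, -0.0], [-0.001, -0.0, -1.0]]
ft_force: [-1.2, -0.0, 17.0]
gripper_width: 0.131
grip_force: 40.0
```

{"method": "drive_effector", "body": {
  "ticks": [
    {"z": -0.5},
    {},
    {},
    {"z": -30},
    {"z": -40}
  ],
  "jaw": 0.6,
  "grip_force": 40
}}

```text
time: 6.88
position: [438.4, -0.2, 160.4]
orientation: [[-1.0, -0.0, -0.002], [-0.0, 1.0, 0.0], [0.002, 0.0, -1.0]]
ft_force: [0.9, -0.4, -0.1]
gripper_width: 0.597
grip_force: 0.0
```

{"method": "drive_effector", "body": {
  "ticks": [
    {"z": -60},
    {"x": -10, "y": 58, "z": -20, "rz": -0.08},
    {"x": -10, "y": 58, "rz": -0.088},
    {"x": -10, "y": 58},
    {"x": -10, "y": 55}
  ],
  "jaw": 1.0
}}

```text
time: 7.5
position: [454.7, 233.1, 240.2]
orientation: [[-0.986, -0.168, 0.0], [-0.168, 0.986, 0.0], [-0.0, -0.0, -1.0]]
ft_force: [1.0, -0.7, -0.0]
gripper_width: 1.0
grip_force: 0.0
```

{"method": "drive_effector", "body": {
  "ticks": [
    {},
    {},
    {}
  ]
}}

```text
time: 7.88
position: [455.0, 230.0, 240.2]
orientation: [[-0.986, -0.166, -0.0], [-0.166, 0.986, -0.0], [0.0, -0.0, -1.0]]
ft_force: [-0.2, -0.7, -0.5]
gripper_width: 0.999
grip_force: 0.0
```

```bash
python3 - <<'E'
from h import *
go((555,235,150),0.168)
print(robot.calibration('wrist')['origin'])
w=robot.camera('wrist')[:,:,::-1]; cv2.imwrite('pics/w3.png',w)
t=robot.camera('top')[:,:,::-1];cv2.imwrite('pics/t3.png',t)
cv2.imwrite('pics/m3.png',np.vstack([cv2.resize(w[140:350,140:420],(800,600)) ]))
cv2.imwrite('pics/m3b.png',np.hstack([cv2.resize(t[170:254,150:262],(400,300)),cv2.resize(t[210:294,240:352],(400,300))]))
E
```

```text
now [455.  230.  240.2] yaw 0.167 g 0.9992514174962438 t 7.875
shift [-99.5 -11.7  90.1] 134.7
rz -0.0010800834744717214
[381.82264859 218.53932353 332.17073052]
```

View pics/m3.png

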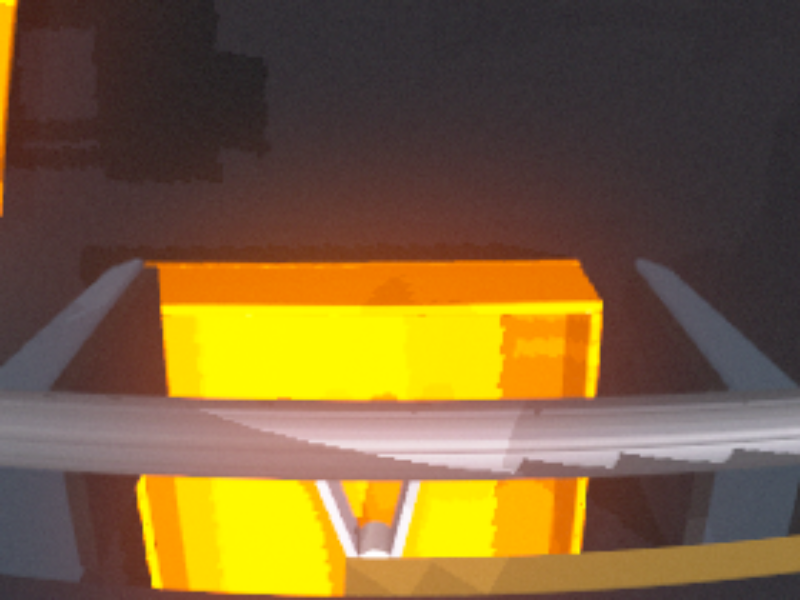

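View pics/m3b.png

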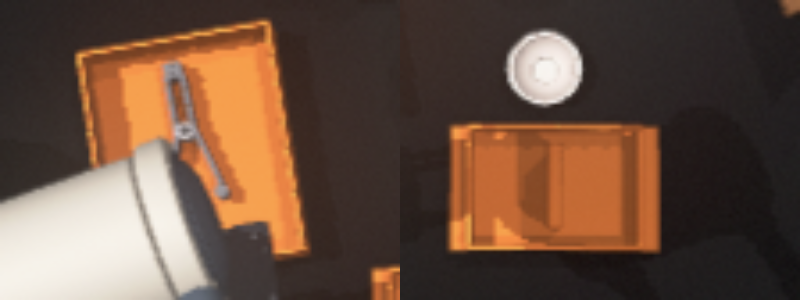

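The upper tray stands level just short of the dish. The clip's pin shows at top-view crop (184,130), finger end b at (223,190), and the jaw tip at (172,64).

```bash
python3 - <<'E'
from h import *
np.set_printoptions(suppress=True,precision=1)
f=lambda p:[(150+x/3.571,170+y/3.571) for x,y in p]
j=cast('top',f([(172,64),(184,130),(223,190)]),26);print(j)
d=j[0]-j[1];print(np.linalg.norm(d),np.arctan2(d[1],d[0]));e=j[2]-j[1]
a=np.arctan2(d[1],d[0]);R=np.array([[np.cos(a),-np.sin(a)],[np.sin(a),np.cos(a)]]);print('b in clip',e[:2]@R)
print('mid ends',j[1][:2]+R@[-58,0])
E
```

```text
[[667.8 262.9  26. ]
 [610.2 251.2  26. ]
 [558.4 216.5  26. ]]
58.75718975772097 0.20180068640612303
b in clip [-57.7 -23.6]
mid ends [553.4 239.5]
```

{"method": "drive_effector", "body": {
  "ticks": [
    {"x": -55, "y": -4},
    {"x": -55, "y": -4},
    {},
    {}
  ]
}}

```text
time: 8.48
position: [564.3, 240.8, 239.9]
orientation: [[-0.986, -0.166, -0.001], [-0.166, 0.986, -0.0], [0.001, -0.0, -1.0]]
ft_force: [-0.8, 0.9, 0.9]
gripper_width: 0.998
grip_force: 0.0
```

```bash
python3 - <<'E'
from h import *
go((555,248,230),0.168)
print(robot.calibration('wrist'))
w=robot.camera('wrist')[:,:,::-1]; cv2.imwrite('pics/w4.png',w)
cv2.imwrite('pics/m4.png',cv2.resize(w[135:345,140:420],(800,600)) )
E
```

```text
now [564.3 240.8 239.9] yaw 0.167 g 0.9981736111477751 t 8.475
shift [8.  8.6 9.9] 15.3
rz -0.0008312057615341428
{'intrinsics': array([[325.1922621 ,   0.        , 275.77384075],
       [  0.        , 325.1922621 , 213.58762592],
       [  0.        ,   0.        ,   1.        ]]), 'origin': array([491.21647093, 229.32055412, 331.91623651]), 'orientation': array([[-1.65405907e-01,  9.52526429e-01,  2.55605727e-01],
       [ 9.86225568e-01,  1.59785510e-01,  4.27518331e-02],
       [-1.19840690e-04,  2.59156309e-01, -9.65835386e-01]])}
```

View pics/m4.png

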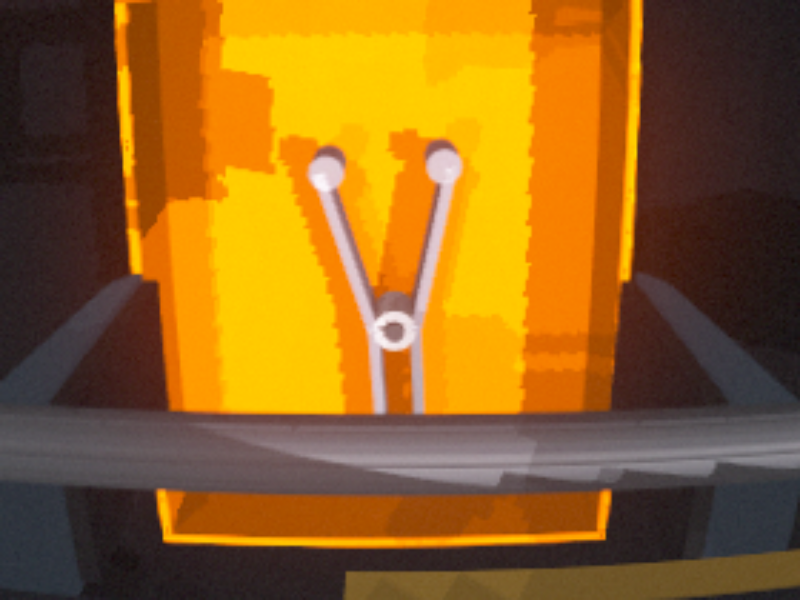

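The clip is fully visible: finger ends at crop (326,172) and (443,165), pin at (394,329), with the scale at 2.857.

```bash
python3 - <<'E'
from h import *
np.set_printoptions(suppress=True,precision=1)
c=robot.calibration('wrist')
f=wcast([(140+x/2.857,135+y/2.857) for x,y in[(326,172),(443,165),(394,329)]],26,c);print(f)
m=(f[0]+f[1])/2;print('mid',m,'sep',np.linalg.norm(f[0]-f[1]));d=f[2]-m;print('len',np.linalg.norm(d),'yaw',np.arctan2(d[1],d[0]))
e=f[1]-f[0];print('yaw ends',np.arctan2(e[1],e[0])-np.pi/2)
go((m[0],m[1],85),np.arctan2(d[1],d[0]))
E
```

```text
[[557.2 219.4  26. ]
 [548.3 257.9  26. ]
 [609.2 251.5  26. ]]
mid [552.8 238.7  26. ] sep 39.450507866465
len 57.83135983013241 yaw 0.2240359902999361
yaw ends 0.22751197822378622
now [563.9 241.  240. ] yaw 0.168 g 0.9980281629302128 t 8.525
shift [ 11.2  -0.4 155. ] 155.4
rz -0.05644105754247103
```

{"method": "drive_effector", "body": {
  "ticks": [
    {"x": 11, "rz": -0.056},
    {"z": 50},
    {"z": 50},
    {"z": 40},
    {"z": 14}
  ],
  "jaw": 1.0,
  "grip_force": 30
}}

```text
time: 9.15
position: [552.2, 239.3, 84.7]
orientation: [[-0.975, -0.222, -0.003], [-0.222, 0.975, -0.001], [0.003, -0.0, -1.0]]
ft_force: [0.7, -0.3, 0.0]
gripper_width: 1.001
grip_force: 0.0
```

{"method": "drive_effector", "body": {
  "ticks": [
    {},
    {}
  ]
}}

```text
time: 9.4
position: [554.6, 240.0, 87.9]
orientation: [[-0.975, -0.222, 0.002], [-0.222, 0.975, 0.001], [-0.002, 0.0, -1.0]]
ft_force: [0.1, 0.2, -0.0]
gripper_width: 0.995
grip_force: 0.0
```

{"method": "drive_effector", "body": {
  "ticks": [
    {},
    {},
    {},
    {},
    {}
  ],
  "jaw": 0.0,
  "grip_force": 30
}}

```text
time: 10.02
position: [553.9, 239.8, 86.2]
orientation: [[-0.975, -0.222, -0.0], [-0.222, 0.975, -0.0], [0.0, -0.0, -1.0]]
ft_force: [-0.3, -0.1, 1.9]
gripper_width: 0.485
grip_force: 7.7
```

{"method": "drive_effector", "body": {
  "ticks": [
    {},
    {},
    {},
    {}
  ]
}}

```text
time: 10.52
position: [554.0, 239.8, 86.2]
orientation: [[-0.975, -0.222, 0.0], [-0.222, 0.975, 0.0], [-0.0, 0.0, -1.0]]
ft_force: [0.4, -0.1, 2.4]
gripper_width: 0.221
grip_force: 30.0
```

The grip force is 30 N at 20 mm opening, so the clip is squeezed fully open. I'll lift it and refine the card's position.

{"method": "drive_effector", "body": {
  "ticks": [
    {"z": -20},
    {"z": -40},
    {"z": -40},
    {"z": -20},
    {}
  ]
}}

```text
time: 11.15
position: [554.5, 240.0, 207.4]
orientation: [[-0.975, -0.222, 0.002], [-0.222, 0.975, 0.001], [-0.002, 0.0, -1.0]]
ft_force: [0.1, -1.0, -0.8]
gripper_width: 0.225
grip_force: 30.0
```

```bash
python3 - <<'E'
from h import *
np.set_printoptions(suppress=True,precision=1)
# card: bright pixels in top view / scene view
t=cv2.imread('pics/top0.png');g=t.min(2)
m=((g>90)*255).astype(np.uint8);m[:,:338]=0;m[:,375:]=0;m[:160]=0;m[225:]=0
n,l,s,ce=cv2.connectedComponentsWithStats(m);k=1+np.argmax(s[1:,4]);ys,xs=np.where(l==k);print(s[k]);
for y in sorted(set(ys)): print(y,xs[ys==y].min(),xs[ys==y].max(),end='; ')
# top edge of card (right border in top view)
P=np.array([(xs[ys==y].max()+.5,y) for y in sorted(set(ys))],float)
W=cast('top',P,140);print('\n',W[[0,2,5,20,35,-6,-4,-2,-1]])
a=np.polyfit(W[5:-5,0],W[5:-5,1],1);print('yaw',np.arctan(a[0]),'y at 570',np.polyval(a,570))
t=cv2.imread('pics/scene0.png');cv2.imwrite('pics/m5.png',np.hstack([cv2.resize(t[225:285,175:255],(400,300)),cv2.resize(cv2.imread('pics/top0.png')[185:230,335:395],(400,300))]))
go((435,-283,206),0.32)
E
```

```text
[344 166  24  55 454]
166 349 350; 167 348 350; 168 348 351; 169 347 351; 170 347 351; 171 346 352; 172 346 352; 173 345 352; 174 345 353; 175 344 353; 176 344 353; 177 344 354; 178 345 354; 179 345 355; 180 345 355; 181 346 355; 182 346 356; 183 346 356; 184 348 356; 185 348 357; 186 349 357; 187 349 357; 188 349 358; 189 350 358; 190 350 359; 191 350 359; 192 351 359; 193 351 360; 194 352 360; 195 352 360; 196 352 361; 197 353 361; 198 353 361; 199 353 362; 200 354 362; 201 354 362; 202 354 363; 203 355 363; 204 355 364; 205 355 364; 206 356 364; 207 356 365; 208 357 365; 209 357 365; 210 357 366; 211 357 366; 212 357 366; 213 357 367; 214 357 367; 215 358 367; 216 358 365; 217 359 364; 218 359 363; 219 359 362; 220 360 360; 
 [[ 711.4 -192.4  140. ]
 [ 705.6 -195.2  140. ]
 [ 696.8 -198.   140. ]
 [ 653.1 -211.7  140. ]
 [ 609.8 -225.2  140. ]
 [ 569.6 -238.8  140. ]
 [ 563.9 -230.2  140. ]
 [ 558.1 -224.4  140. ]
 [ 555.3 -218.7  140. ]]
yaw 0.32524709151110287 y at 570 -239.9002821076664
now [554.5 240.  207.4] yaw 0.224 g 0.22535043524946025 t 11.15
shift [ 232.8 -483.3    0.7] 536.4
rz -0.09573804032202202
```

View pics/m5.png

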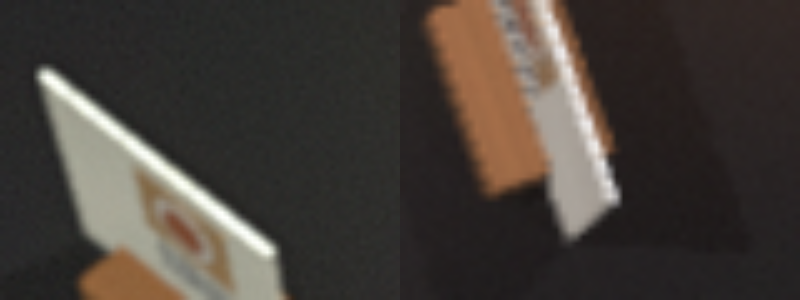

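The card's near top corner is at top-view pixel (367,215), which casts to (570,-240). Correcting to mid-thickness gives an edge at (570.5,-238) with yaw 0.327, and the scene view agrees.

{"method": "drive_effector", "body": {
  "ticks": [
    {"x": 26, "y": -53},
    {"x": 26, "y": -53},
    {"x": 26, "y": -53},
    {"x": 26, "y": -53},
    {"x": 26, "y": -53}
  ]
}}

```text
time: 11.78
position: [485.0, -49.1, 205.1]
orientation: [[-0.975, -0.223, -0.001], [-0.223, 0.975, 0.0], [0.001, 0.001, -1.0]]
ft_force: [2.0, -0.5, -0.6]
gripper_width: 0.223
grip_force: 30.0
```

{"method": "drive_effector", "body": {
  "ticks": [
    {"x": 26, "y": -54},
    {"x": 26, "y": -54},
    {"x": 26, "y": -54},
    {"x": 26, "y": -54},
    {"rz": -0.1}
  ]
}}

```text
time: 12.4
position: [431.5, -284.8, 205.0]
orientation: [[-0.949, -0.316, -0.001], [-0.316, 0.949, -0.0], [0.001, 0.0, -1.0]]
ft_force: [0.4, 0.7, -0.7]
gripper_width: 0.226
grip_force: 30.0
```

{"method": "drive_effector", "body": {
  "ticks": [
    {"z": 25},
    {"z": 25},
    {},
    {},
    {}
  ]
}}

```text
time: 13.02
position: [433.1, -281.4, 156.9]
orientation: [[-0.948, -0.319, 0.001], [-0.319, 0.948, -0.001], [-0.001, -0.001, -1.0]]
ft_force: [0.3, -0.7, -0.5]
gripper_width: 0.223
grip_force: 30.0
```

```bash
python3 - <<'E'
from h import *
go((434,-284,156),0.327)
print(robot.calibration('wrist'))
w=robot.camera('wrist')[:,:,::-1]; cv2.imwrite('pics/w6.png',w)
t=robot.camera('top')[:,:,::-1];cv2.imwrite('pics/t6.png',t)
s=robot.camera('scene')[:,:,::-1];cv2.imwrite('pics/s6.png',s)
cv2.imwrite('pics/m6.png',np.vstack([np.hstack([cv2.resize(w,(400,300)),cv2.resize(t[175:250,310:410],(400,300))]),np.hstack([cv2.resize(s[195:285,130:250],(400,300)),cv2.resize(s,(400,300))])]))
E
```

```text
now [ 433.1 -281.4  156.9] yaw 0.324 g 0.22280062404333356 t 13.025
shift [-0.  -2.8  0.9] 2.9
rz -0.0026803563398125063
{'intrinsics': array([[325.1922621 ,   0.        , 275.77384075],
       [  0.        , 325.1922621 , 213.58762592],
       [  0.        ,   0.        ,   1.        ]]), 'origin': array([ 362.56376996, -304.04913385,  248.87170139]), 'orientation': array([[-3.17722673e-01,  9.15248487e-01,  2.47734758e-01],
       [ 9.48183218e-01,  3.06946157e-01,  8.20526799e-02],
       [-9.42640829e-04,  2.60967937e-01, -9.65347009e-01]])}
```

View pics/m6.png

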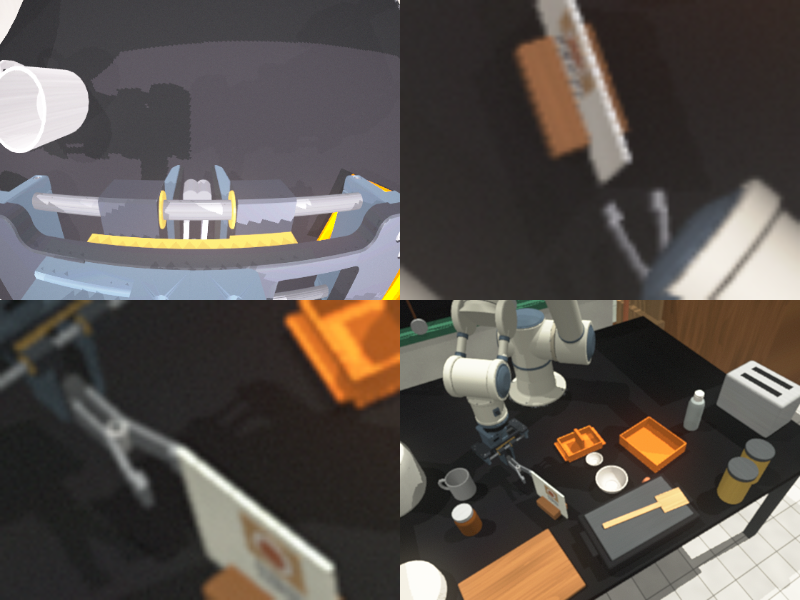

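The clip is gaping open with the card ahead. Top-view crop tips are at about (612,206) and (658,196), and the card's near top corner is at (630,160). Next I'll measure the alignment.

```bash
python3 - <<'E'
from h import *
np.set_printoptions(suppress=True,precision=1)
t=cv2.imread('pics/t6.png')
f=lambda x,y:(310+x/4-.375,175+y/4-.375)
T=cast('top',[f(208,205),f(260,193),f(238,262),f(265,262)],96);print(T,np.linalg.norm(T[0]-T[1]))
e=np.array([570.5,-238]);u=np.array([np.cos(.327),np.sin(.327)]);n=np.array([-u[1],u[0]])
for p in T: print('along',(p[:2]-e)@u,'side',(p[:2]-e)@n)
s=robot.observe();print('tool',(s['position'][:2]-e)@u,(s['position'][:2]-e)@n)
print(t[218:240,356:382].min(2))
# scene tips: pixels from crop scale 3.333 at (130,195)
g=lambda x,y:(130+x/3.333,195+y/3.333)
S=cast('scene',[g(147,200),g(182,150)],85)
for p in S: print('scene',p,(p[:2]-e)@u,(p[:2]-e)@n)
E
```

```text
[[ 543.7 -228.    96. ]
 [ 552.6 -266.    96. ]
 [ 502.2 -249.1   96. ]
 [ 502.3 -268.6   96. ]] 38.97673632889772
along -22.16507376163304 side 18.05181118420682
along -25.887055234643963 side -20.746807718622428
along -68.25051255218169 side 11.429725486245703
along -74.45259861986528 side -7.100753601183626
tool -144.1681857132321 3.1342447691710555
[[ 35  33  58 109 145 144 136 103  57  34  35  34  35  35  35  34  34  36
   37  37  35  38  36  36  36  36]
 [ 32  34  35  88 138 133 101  42  36  34  35  36  35  36  35  38  35  37
   36  36  37  38  37  37  36  36]
 [ 34  32  38  59  89  81  35  35  34  34  35  34  35  37  35  37  35  38
   35  36  37  38  37  34  37  38]
 [ 34  34  37  50  52  37  36  35  35  36  35  36  37  38  36  38  36  38
   40  40  35  39  37  37  37  39]
 [ 37  37  37  37  39  41  41  42  41  40  40  41  42  42  41  40  46  62
   80  72  45  40  37  36  37  39]
 [ 35  35  36  38  41  42  41  40  41  41  41  41  41  42  42  47  63 110
  149 129  61  41  42  42  43  44]
 [ 36  35  38  40  41  39  42  43  42  41  41  40  41  41  43  46  62 109
  149 133  79  41
[... 1090 characters left out ...]
  55  65  73  78]
 [ 41  41  42  40  43  40  40  47  66  98 117  80  46  41  41  42  42  41
   61 101 114  72  64  70  78  78]
 [ 40  42  41  40  36  37  40  41  56  85 110 118  77  42  41  42  44  40
   59  90  93  62  68  76  78  81]
 [ 41  42  40  39  39  39  40  40  47  64  85 112 111  47  42  41  43  43
   58  75  65  68  76  77  78  83]
 [ 42  40  37  37  38  38  42  42  42  48  64  98 117  76  43  43  42  42
   54  65  68  74  76  79  81  89]
 [ 44  41  36  38  40  40  39  41  41  42  56  85 113 113  49  41  44  49
   58  65  74  76  77  81  88  94]]
scene [ 559.1 -268.    85. ] -20.437196559470447 -24.751563556213362
scene [ 529.8 -229.2   85. ] -35.725087917494456 21.459753884972617
```

```bash
python3 - <<'E'
from h import *
np.set_printoptions(suppress=True,precision=1)
T=cast('top',[(363.5,225),(373.3,222.4)],96);print(T,np.linalg.norm(T[0]-T[1]))
e=np.array([570.5,-238]);u=np.array([np.cos(.327),np.sin(.327)]);n=np.array([-u[1],u[0]])
m=T.mean(0)[:2];d=T[0]-T[1];print('clip yaw',np.arctan2(d[1],d[0])-np.pi/2)
L=cast('top',[(368.5,239),(363.,230),(376,234),(376,228)],96)
for a,b in((0,1),(2,3)):
    v=L[b]-L[a];print('lever yaw',np.arctan2(v[1],v[0]))
print('mid tips along/side',(m-e)@u,(m-e)@n)
p=robot.observe()['position'][:2];r=.07;R=np.array([[np.cos(r),-np.sin(r)],[np.sin(r),np.cos(r)]])
m2=p+R@(m-p);print('after rot',(m2-e)@u,(m2-e)@n)
E
```

```text
[[ 546.3 -233.5   96. ]
 [ 554.  -262.1   96. ]] 29.647635541412086
clip yaw 0.2638493530887507
lever yaw 0.5347905466543024
lever yaw -0.019030579434164963
mid tips along/side -22.416146622947753 -2.7718117182146687
after rot -22.301230928578462 5.758336495752116
```

{"method": "drive_effector", "body": {
  "ticks": [
    {"z": 1, "rz": -0.065},
    {"y": -5.2},
    {},
    {}
  ]
}}

```text
time: 13.68
position: [434.8, -286.1, 155.3]
orientation: [[-0.926, -0.379, 0.0], [-0.379, 0.926, -0.0], [-0.0, -0.0, -1.0]]
ft_force: [0.6, -0.1, -0.4]
gripper_width: 0.227
grip_force: 30.0
```

```bash
python3 - <<'E'
from h import *
t=np.mean([robot.camera('top')[:,:,::-1].astype(float) for _ in range(4)],0).astype(np.uint8);cv2.imwrite('pics/t7.png',t)
cv2.imwrite('pics/m7.png',cv2.resize(t[200:245,345:405],(800,600),interpolation=cv2.INTER_NEAREST))
print(t[214:240,356:382].min(2))
E
```

```text
[[ 30  87 140 144 145 145 142 140 139 163 197 163  34  34  34  33  33  34
   34  35  35  34  34  34  35  35]
 [ 33  58 109 144 145 145 143 141 139 134 130 113  34  33  34  35  33  33
   35  35  35  35  35  34  35  35]
 [ 34  37  91 141 145 145 144 140 133 108  54  34  35  34  34  35  35  35
   36  35  35  35  35  35  36  36]
 [ 32  35  73 124 144 145 144 133 103  55  35  35  34  34  34  35  35  35
   36  34  35  36  36  36  35  36]
 [ 33  34  57 109 143 143 135 104  55  34  35  34  35  35  36  35  36  35
   34  35  36  35  35  36  36  35]
 [ 34  33  35  88 138 132 100  42  34  35  35  35  35  35  35  35  35  35
   36  35  35  36  36  36  36  37]
 [ 34  35  35  60  88  81  34  34  36  35  35  35  34  36  36  34  36  35
   37  36  36  36  36  36  36  37]
 [ 34  34  35  47  53  39  36  35  36  36  36  35  36  37  35  37  39  43
   44  37  38  36  36  36  37  37]
 [ 35  34  35  37  39  40  40  41  41
[... 1225 characters left out ...]
38  37  52
   89 127 125  39  41  49  57  63]
 [ 40  42  41  40  40  40  55  82 109 116  77  42  41  41  42  41  39  49
   84 124 126  40  45  56  62  67]
 [ 41  40  41  40  41  41  46  62  84 112 112  50  41  42  42  40  36  45
   73 118 125  48  53  63  67  75]
 [ 41  40  39  37  38  38  41  47  64  96 115  82  46  42  41  42  41  44
   66 110 127  62  59  65  74  77]
 [ 41  39  37  38  38  39  41  41  54  79 108 116  77  42  43  41  41  44
   64 104 119  70  65  73  76  77]
 [ 42  40  39  39  37  40  41  42  44  60  84 112 111  55  42  42  43  44
   60  84  83  65  72  75  78  79]
 [ 40  39  38  38  38  40  41  42  42  47  64  91 110  90  47  42  43  41
   57  70  64  70  76  76  79  84]]
```

View pics/m7.png

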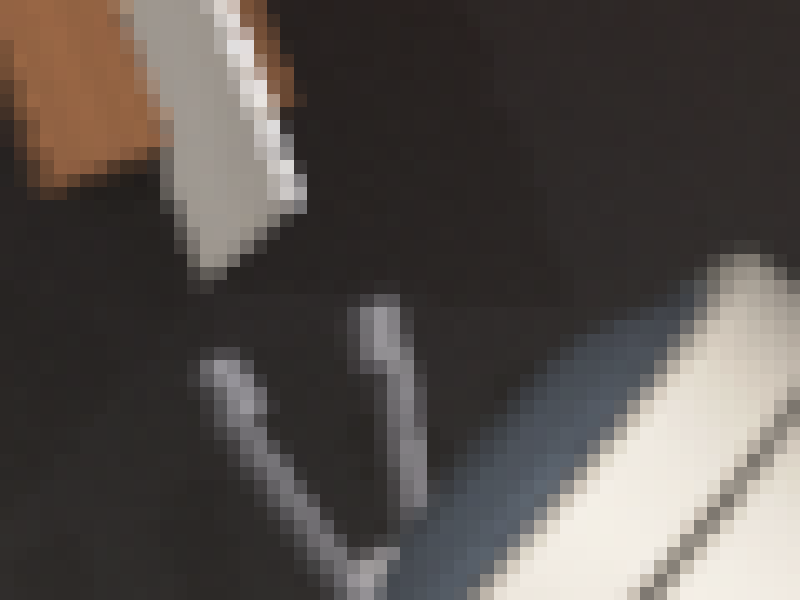

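The view shows the jaw tips at about (362.8,226.3) and (372.2,222), gaping on both sides of the card's line. The card's near top corner is at (367.4,215).

```bash
python3 - <<'E'
from h import *
np.set_printoptions(suppress=True,precision=1)
T=cast('top',[(362.8,226.2),(372.2,222)],96);print(T,np.linalg.norm(T[0]-T[1]))
C=cast('top',[(367.3,215.3)],140)
e=np.array([570.5,-238]);u=np.array([np.cos(.327),np.sin(.327)]);n=np.array([-u[1],u[0]])
print('card corner along/side',(C[0,:2]-e)@u,(C[0,:2]-e)@n)
C=cast('top',[(359.3,220.3)],10);print('card low corner (+y or -y face)',(C[0,:2]-e)@u,(C[0,:2]-e)@n)
d=T[0]-T[1];print('clip yaw',np.arctan2(d[1],d[0])-np.pi/2);m=T.mean(0)[:2]
for p in(T[0,:2],T[1,:2],m):print('along/side',(p-e)@u,(p-e)@n)
print('card dir in tool',robot.observe()['orientation'].T@[u[0],u[1],0])
E
```

```text
[[ 542.8 -231.4   96. ]
 [ 555.2 -259.    96. ]] 30.205290109370782
card corner along/side -1.698922702074322 0.3891883564140333
card low corner (+y or -y face) 1.962681526720049 3.974135960382415
clip yaw 0.4236893231786756
along/side -24.14659728658448 15.133795300228591
along/side -21.23061668878486 -14.930412784211429
along/side -22.68860698768473 0.10169125800858589
card dir in tool [-1.  -0.1  0. ]
```

The clip's midline is at 0.33 from the levers, against 0.327 for the card, and the tips are centred (+15.1/-14.9) 22.5 mm short of the edge. I'll advance 48 mm along the card direction.

{"method": "drive_effector", "body": {
  "ticks": [
    {"x": -8, "y": -0.5},
    {"x": -8, "y": -0.5},
    {"x": -8, "y": -0.4},
    {}
  ]
}}

```text
time: 14.38
position: [458.2, -278.0, 155.2]
orientation: [[-0.925, -0.38, 0.0], [-0.38, 0.925, -0.0], [-0.0, -0.0, -1.0]]
ft_force: [-1.1, 0.4, -0.8]
gripper_width: 0.225
grip_force: 30.0
```

{"method": "drive_effector", "body": {
  "ticks": [
    {"x": -8, "y": -0.5},
    {"x": -8, "y": -0.5},
    {"x": -8, "y": -0.4},
    {},
    {}
  ]
}}

```text
time: 15.0
position: [480.1, -270.4, 155.2]
orientation: [[-0.925, -0.38, -0.0], [-0.38, 0.925, 0.0], [0.0, 0.0, -1.0]]
ft_force: [0.5, 0.7, -1.3]
gripper_width: 0.226
grip_force: 30.0
```

```bash
python3 - <<'E'
from h import *
t=np.mean([robot.camera('top')[:,:,::-1].astype(float) for _ in range(4)],0).astype(np.uint8)
s=np.mean([robot.camera('scene')[:,:,::-1].astype(float) for _ in range(4)],0).astype(np.uint8)
cv2.imwrite('pics/t8.png',t);cv2.imwrite('pics/s8.png',s)
cv2.imwrite('pics/m8.png',np.hstack([cv2.resize(t[190:235,340:370+15],(400,400),interpolation=cv2.INTER_CUBIC),cv2.resize(s[205:285,155:235],(400,400),interpolation=cv2.INTER_CUBIC)]))
e=np.array([570.5,-238]);u=np.array([np.cos(.327),np.sin(.327)]);n=np.array([-u[1],u[0]])
p=robot.observe()['position'][:2];print((p-e)@u,(p-e)@n)
E
```

```text
-96.00928417597983 -1.7138945939368961
```

View pics/m8.png

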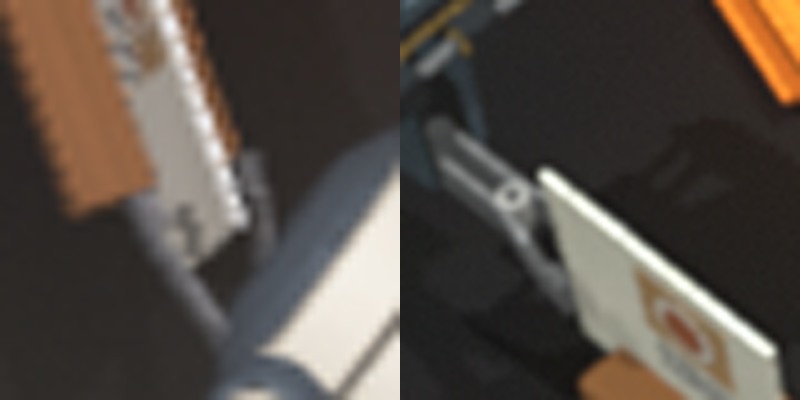

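Both views show a jaw on each side of the card's near edge: the top-crop tips are at about (140,195) and (252,152), and the scene-crop -y tip is at (572,308). Next I'll check depth and clearance numerically.

```bash
python3 - <<'E'
from h import *
np.set_printoptions(suppress=True,precision=1,linewidth=200)
e=np.array([570.5,-238]);u=np.array([np.cos(.327),np.sin(.327)]);n=np.array([-u[1],u[0]])
for z in(96,85,74):
  q=proj('scene',[np.r_[e+25*u-15*n,z],np.r_[e+25*u-22*n,z],np.r_[e,z]])[:,:2];print(z,'scene crop',(q-[155,205])*5+[400,0])
q=proj('top',[np.r_[e+25*u+15*n,96],np.r_[e+25*u-15*n,96],np.r_[e,96],np.r_[e,140]])[:,:2];print('pred top px',q)
t=cv2.imread('pics/t8.png');print(t[202:228,350:376].min(2))
E
```

```text
96 scene crop [[570.  275.2]
 [558.6 284.6]
 [559.1 227.2]]
85 scene crop [[573.9 288.6]
 [562.6 297.9]
 [563.  240.7]]
74 scene crop [[577.7 301.7]
 [566.6 311.1]
 [566.8 254. ]]
pred top px [[357.2 210.3]
 [366.9 207.1]
 [364.9 216.8]
 [367.2 214.7]]
[[ 68  68  69  68  98 139 143 145 145 143 142 167 196 151  58  48  37  38  39  39  37  38  38  38  39  39]
 [ 69  67  68  68  81 117 142 145 145 143 142 164 222 221  65  54  38  38  37  38  38  38  38  37  39  39]
 [ 69  68  69  70  70 101 141 144 145 144 142 142 192 219 100  57  45  38  38  40  38  40  39  39  39  40]
 [ 70  69  68  70  68  92 130 145 146 145 143 141 164 191 149  62  55  38  38  39  39  39  39  38  39  39]
 [ 70  70  69  68  69  81 118 145 146 145 143 141 152 209 220  75  56  46  46  41  40  39  41  40  40  41]
 [ 71  70  68  68  70  68 100 142 146 147 144 142 141 192 224 133  67  82  80  59  39  39  40  39  40  40]
 [ 71  71  70  69  69  69  82 119 145 146 144 141 141 162 187 145  70  94  91  61  39  39  39  40  40  40]
 [ 70  72  70  69  68  69  71 106 145 146 145 143 141 140 194 219  81  93  94  69  39  40  40  41 
[... 1235 characters left out ...]
  76  42  40  40  41  52  67  74  78  80  84  89  91 121]
 [ 40  40  41  39  39  39  40  39  45  63  85 112 113  62  45  44  50  62  73  78  78  81  87  91 104 152]
 [ 39  40  39  40  38  39  40  40  42  49  66  92 113  95  49  47  58  70  75  77  79  85  88  93 143 198]
 [ 39  39  39  39  40  40  40  41  44  44  52  74 103 117  80  55  66  73  75  78  81  85  90 128 176 216]
 [ 39  39  40  40  41  41  41  44  43  43  46  61  85 112 113  73  70  73  76  80  83  84 109 158 208 222]
 [ 41  40  40  40  40  40  42  44  44  44  44  49  66  86 102  92  72  74  78  82  85  96 143 198 219 220]
 [ 40  41  40  40  40  41  41  45  43  44  43  45  52  70  83  84  71  75  79  83  94 134 183 213 218 219]]
```

The tips match the prediction: about 25 mm past the edge, centred to within about 1 mm, and no contact force. Handing in.

{"method": "drive_effector", "body": {
  "ticks": [
    {},
    {},
    {},
    {}
  ]
}}

```text
time: 15.9
position: [480.2, -270.4, 155.2]
orientation: [[-0.925, -0.379, -0.0], [-0.379, 0.925, -0.0], [0.0, -0.0, -1.0]]
ft_force: [0.0, -0.6, -1.0]
gripper_width: 0.228
grip_force: 30.0
```

```bash
python3 -c "
from bench import robot
print(robot.sign_off())"
```

```text
the job is handed in; nothing more can be done
None
```

Handed in at 15.9 s, with no verdict printed: the upper tray stands upright on the counter, and the clip is held still, wide open and straddling the card's near edge, with its tips about 25 mm past the edge and neither jaw touching the card as far as the cameras and wrist force show.

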